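Roll a bearing sleeve up the loading ramp into the measuring nest and latch it

ROBOT

A 6-joint arm with a two-finger parallel gripper is mounted at the origin on a cart in front of the work surface, level with it; the furniture and walls round the work are solid. World frame = base frame: x ahead of the robot, y to its left, z up, the work surface at z = 0. Lengths are in m, angles in rad, forces in N, time in s.
With the tool pointing down it reaches from about 0.275 to 0.825 m from the base axis. Payload 5.2 kg.
Tool frame: the origin (TCP) lies between the finger pads; the fingertips stand 8 mm ahead of it and the grasp point (between the pads) lies 11 mm behind it; z points along the fingers, y is the line along which they close (so a half turn about z gives the same grasp; the last joint's range is limited). The gripper opens to 93 mm and grips with 3 to 60 N. Pads are 15 mm wide; open, the fingers measure 128 mm over their backs; the gripper's body (75 mm by 188 mm) begins 65 mm behind the grasp point.
Start: joints at [-1.38, 0.259, 1.535, -0, 1.348, -0.203], TCP at [0.211, -0.508, 0.227] pointing down, gripper open.
Joint ranges: [-3.14, 3.14], [-0.91, 2.08], [0.19, 2.58], [-1.22, 4.36], [0.22, 2.71], [-3.12, 3.12]. Speed limits (rad/s): [2.57, 2.57, 3.14, 3.14, 3.14, 3.14].

INTERFACE

Orientations are given as a unit quaternion [x, y, z, w].
In Python, from bench import r, vision, order gives the robot as it stands.
- The arm moves only by the tool apply_moves, never from a script. Its argument "steps" is a list of rows, each an object of numbers: "dx", "dy", "dz": the shift along the tool's x, y, z in cm; "turn": the turn about the tool's z in rad; "claw": the closure, from 0 (fully open) to 1 (shut). A call has 1 to 20 rows; each row shifts and turns the commanded pose from where the row before left it, along the tool's axes as they then stand; what a row does not reach is not made up. A row lasts 1/8 s, in which the tool goes at most 62.5 mm and 10.7 degrees, less where a joint would pass 70% of its speed; a pose out of reach is approached as far as the arm can. A call with a gripper value outside its range is refused whole. The fingers move at their own pace and stop on an object; the grip force is fixed at half the most. Time passes only in rows, so rows that do not move let the fingers close. It gives the time, the measured TCP pose, the force, the opening and the grip force at its end, in the units of the state.
- r.get_obs(): the state, without advancing time (a new reading comes with each control period).
- vision.read_camera(name): name is "side" or "top" or "wrist"; returns the picture (420x560x3 uint8, red, green, blue); there is no depth.
- vision.get_calibration(name): a dict with "fx", "fy", "cx", "cy" (pixels), "camera_from_world" (4x4, takes a point from world to camera coordinates); the wrist camera has in their place "T_tool_cam" (4x4, takes a point from camera to tool coordinates, whose origin is the TCP and whose axes are the flange's). Camera axes: x right, y up, looking along -z (the intrinsics and any distortion apply to the point x, -y, -z); pixel columns grow to the right and rows downward; lengths in m; the calibration is good to about 2 mm. A picture is of the moment at which its call begins: read the wrist's pose just before it. get_calibration takes no time and is no camera call.
- order.close_job(): hands the job in; it is judged then, once.
The state is a dict: "t": time; "qpos": joint angles; "qvel": joint speeds; "tau": joint torques, N m; "position": TCP position; "tool_rot": TCP orientation; "force": force on the tool from outside, world axes, zero at the start; "moment": the same for the moment, N m; "opening": opening from 0.0 (shut) to 1.0 (fully open); "gripper_force": force on a finger pad.
Only numpy, scipy, OpenCV 4.12 (cv2) and the standard library are available. Lean on these libraries where they do the work, as an engineer would, in place of code of your own. Each camera call takes 0.05 s, during which the arm holds its last target. There are 200 camera calls.

TASK

Load the steel bearing sleeve for measuring without picking it up: with the fingertips behind it, push it from the foot of the fixture's ramp all the way up and over the crest until it sits in the nest against the stop, staying behind it so that it never gets away and rolls freely on the ramp. Then push the red-knobbed keeper arm over and press it right down so that it hooks behind the sleeve. Nothing is to be grasped or lifted, and the other things on the granite stay as they are.

Things in the scene. Friction and masses are not known exactly. Their poses are not given: they have to be found in the camera images.
- fixture: fixture bolted to the granite; base plate 270x100x10 mm, origin at the centre of its underside. x points the way the sleeve travels, y along the sleeve's axis, z up. From the lip at x = -125 mm the ramp rises to the crest at x = 40, then a face falls 14 degrees, so that the sleeve drops 4 mm into the nest; stop face at x = 84, stop block 86 mm wide, to x = 117 and z = 76, keeper ears to z = 102
- ramp: the 7 degree ramp as a frame: origin at the foot of its running surface, mid-width, 20 mm above the granite; x up the slope (166 mm to the crest), y along the sleeve's axis, z off the surface. Side guides stand 9 mm high at y = +-36 to +-43 mm (so too beside the nest); the front lip stands 9 mm high from x = 0 to 8 mm and keeps the waiting sleeve from rolling off
- crest (a point): top edge of the ramp, mid-width, 40 mm above the granite
- nest (a point): where the middle of the sleeve's axis lies when it sits fully in the nest against the stop, 61 mm above the granite; its axes are the fixture's
- sleeve: ground steel tube, 50 mm outside diameter, 32 mm bore, 60 mm long, 0.4 to 0.8 kg, rolls freely. Origin at its middle, on its axis; y is its axis (x and z turn as it rolls). It waits against the lip at the ramp's foot (origin 27 mm along the ramp's x, 25 mm off its surface), with up to 10 mm between it and either side guide; let go on the ramp, it rolls back down
- keeper (a joint): hinge of the keeper, a steel arm 18 mm wide in the ears on the stop block, axis along the fixture's y, rad. 0: down (lower stop), level over the seated sleeve, its hook behind it. Grows as the arm swings up and back over the stop, away from the ramp; 1.57 upright, 2.0 its limit. Stiff (0.09 N m): it stays where it is left. Starts open, a little past upright
- keeper_hinge (a point): point on the keeper's pivot axis, mid-width, 93 mm above the granite, 98 mm along the fixture's x
- keeper_knob (a point): centre of the red ball knob (20 mm) near the arm's free end. With the arm down it lies 69 mm from the pivot axis towards the ramp's foot and 18 mm above it. The arm is 8 mm thick, its mid-line through the pivot; the knob stands on the side that is uppermost when the arm is down
- spare_sleeve: second steel sleeve of the same size standing on end on the granite; bystander; origin at the centre of its underside
- ring_gauge: steel setting ring, 72 mm across, 22 mm high, lying flat; bystander; origin at the centre of its underside
- gauge_block_1: steel gauge block 9x35x30 mm standing on edge; bystander; origin at the centre of its underside
- gauge_block_2: steel gauge block 9x35x24 mm standing on edge; bystander; origin at the centre of its underside
- stylus_tin: flat grey stylus case 57x91x19 mm; bystander; origin at the centre of its underside
- hex_key: dark L-shaped hex key 24x84x4 mm lying on the granite; bystander; origin on its underside
- cap_screw_1: steel cap screw, 13 mm head, 30 mm tall, standing on its head; bystander; origin under its head
- cap_screw_2: as cap_screw_1; bystander
- cap_screw_3: as cap_screw_1; bystander

How it is judged:
On the way, in this order (a step that is already met when the one before it is completed fails the run):
1. the sleeve sits in the nest against the stop (x of sleeve in the frame of nest between -0.005 and 0.004 m and z of sleeve in the frame of nest between -0.004 and 0.003 m), for 0.2 s.
2. the keeper is down behind the seated sleeve (all of step 1 and value of joint keeper below 0.08 rad), for 0.2 s.
At the end, for the whole second after the job is handed in: The sleeve rests in the nest against the stop (axis within 5 mm of the nest position along the ramp direction, 4 mm in height, 12 mm sideways, square within 0.08 rad), at rest, with the keeper down (joint below 0.08 rad) (all of step 2 and y of sleeve in the frame of nest between -0.012 and 0.012 m and angle between the y axis of sleeve and the y axis of fixture, either way round below 0.08 rad and linear speed of sleeve below 0.01 m/s and angular speed of sleeve below 0.2 rad/s); the robot touches nothing.
It fails at once if the sleeve gets away: before the crest it rolls at more than 0.2 m/s with no finger touching it (x of sleeve in the frame of crest below -0.006 m and linear speed of sleeve above 0.2 m/s and contact force between each of the fingers, the arm and sleeve below 0.02 N).
It fails at once if the sleeve is lifted off the ramp or out of the nest (more than 5 mm clear of the ramp, or 10 mm above its seat) (z of sleeve in the frame of ramp above 0.03 m or z of sleeve in the frame of nest above 0.01 m).
It fails at once if the sleeve leaves the fixture (x of sleeve in the frame of ramp below 0.018 m or y of sleeve in the frame of nest above 0.02 m or y of sleeve in the frame of nest below -0.02 m).
It fails at once if a bystander is moved more than 12 mm or knocked over (distance of any of spare_sleeve, ring_gauge, gauge_block_1, gauge_block_2, stylus_tin, hex_key, cap_screw_1, cap_screw_2, cap_screw_3 from where it was at the start of the episode above 0.012 m or angle between any of cap_screw_1, cap_screw_2, cap_screw_3, spare_sleeve's own z axis and vertical above 0.5 rad).
It also fails if it takes over 58 s, if anything falls off the work surface, if the arm or the gripper's body presses on something with over 40 N, if the wrist force passes 120 N, or if a joint passes its speed limit or range.

## Working session

There is one attempt and no reset: what is moved stays moved. The work goes in short steps, Python scripts to look and compute and a tool call to move; the robot and the scene stay as the last step left them, time stands still between calls to the robot, and variables do not carry over. Pictures are saved under pics/ and viewed, at most 10 in all, crops included, and the job is handed in when it is done.

Besides the shell and the picture viewer there is one more tool, called as name(argument=value, ...), one argument or row to a line, values as JSON. apply_moves: Moves the arm, as the interface text tells. Its arguments: {"type":"object","properties":{"steps":{"type":"array","items":{"type":"object","properties":{"dx":{"type":"number"},"dy":{"type":"number"},"dz":{"type":"number"},"turn":{"type":"number"},"claw":{"type":"number"}}}}},"required":["steps"]}

```bash
mkdir -p pics; ls; python3 - <<'E'
from bench import r, vision, order
import cv2, json
o=r.get_obs(); print(o)
for n in ("top","side"):
    im=vision.read_camera(n); cv2.imwrite(f"pics/{n}0.png",im[...,::-1])
    c=vision.get_calibration(n); print(n,c)
print(vision.get_calibration("wrist"))
E
```

```text
pics
{'t': 0.0, 'qpos': array([-1.37979980e+00,  2.59354636e-01,  1.53612838e+00,  8.80301679e-06,
        1.34798392e+00, -2.02810732e-01]), 'qvel': array([ 0.00043605, -0.00027603,  0.00060882,  0.00097728, -0.00019646,
        0.00072705]), 'tau': array([ 7.12913115e-04, -4.37305319e+01, -2.83998549e+01,  7.20133516e-02,
        4.13546793e-02, -1.52076236e-04]), 'position': array([ 0.21095106, -0.50733916,  0.22579326]), 'tool_rot': array([ 9.80676793e-01,  1.95632690e-01,  9.82746985e-06, -9.37099343e-04]), 'force': array([0.16897651, 0.0683018 , 0.29889937]), 'moment': array([0.01587113, 0.00044378, 0.05763251]), 'gripper_force': 0.0, 'opening': 0.9979707374931166}
top {'fx': 546.1764758900106, 'fy': 546.1764758900106, 'cx': 268.9917271423347, 'cy': 209.985430027071, 'camera_from_world': array([[ 0.00537989, -0.99996619,  0.00621916, -0.08568729],
       [ 0.9970662 ,  0.00583896,  0.07632106, -0.59207585],
       [-0.07635479,  0.00579031,  0.9970639 , -1.43311089],
       [ 0.        ,  0.        ,  0.        ,  1.        ]])}
side {'fx': 476.72305240449094, 'fy': 476.72305240449094, 'cx': 281.95752059977485, 'cy': 212.00055015835594, 'camera_from_world': array([[-0.83940979, -0.54330949,  0.01435288,  0.44263961],
       [ 0.246623  , -0.35723234,  0.90086744, -0.28347808],
       [-0.48432252,  0.7597367 ,  0.43385694, -0.74621211],
       [ 0.        ,  0.        ,  0.        ,  1.        ]])}
{'fx': 351.4963389597555, 'fy': 351.4963389597555, 'cx': 279.6041238919413, 'cy': 210.38143535099746, 'T_tool_cam': array([[-7.20487990e-04,  9.60351987e-01,  2.78789421e-01,
         7.76781617e-02],
       [ 9.99999727e-01,  6.46688156e-04,  3.56683324e-04,
         9.64880050e-04],
       [ 1.62251723e-04,  2.78789602e-01, -9.60352192e-01,
        -1.57226702e-01],
       [ 0.00000000e+00,  0.00000000e+00,  0.00000000e+00,
         1.00000000e+00]])}
```

View pics/top0.png

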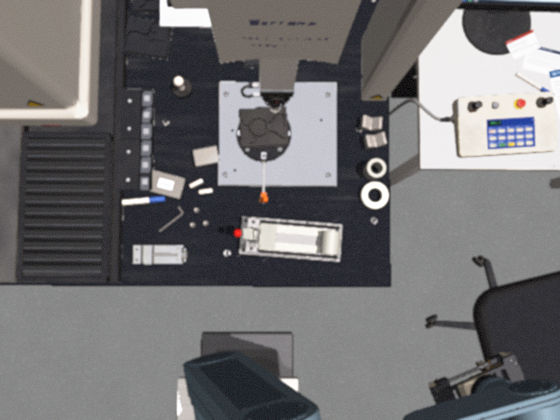

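View pics/side0.png

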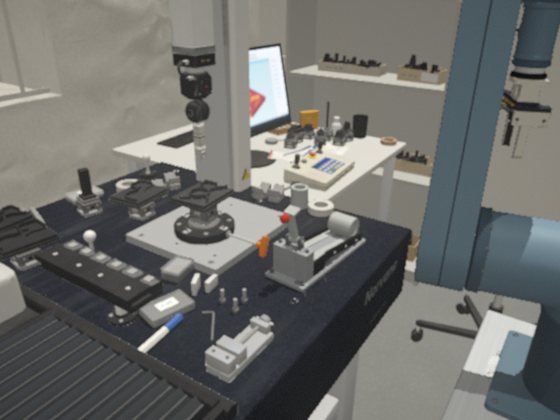

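The top view shows the fixture at about (238–343, 215–262), with the sleeve at its right end (325,242) and the red knob at (238,233). So the fixture's x runs towards image left, which is about world +y. Next I'll take an enlarged crop.

```bash
cat > h.py <<'E'
import numpy as np, cv2
from bench import r, vision, order
from scipy.spatial.transform import Rotation as R
def ray(n,u,v,T=None):
    c=vision.get_calibration(n)
    d=np.array([(u-c['cx'])/c['fx'],-(v-c['cy'])/c['fy'],-1.])
    if n=='wrist': M=T@c['T_tool_cam']
    else: M=np.linalg.inv(c['camera_from_world'])
    return M[:3,3],M[:3,:3]@d
def onz(n,u,v,z,T=None):
    o,d=ray(n,u,v,T); return o+d*(z-o[2])/d[2]
def proj(n,p,T=None):
    c=vision.get_calibration(n)
    M=np.linalg.inv(T@c['T_tool_cam']) if n=='wrist' else c['camera_from_world']
    q=M[:3,:3]@p+M[:3,3]
    return np.array([c['cx']-c['fx']*q[0]/q[2],c['cy']+c['fy']*q[1]/q[2]])
def toolT():
    o=r.get_obs();T=np.eye(4);T[:3,:3]=R.from_quat(o['tool_rot']).as_matrix();T[:3,3]=o['position'];return T
def tri(a,b):
    (o1,d1),(o2,d2)=a,b
    s=np.linalg.lstsq(np.stack([d1,-d2],1),o2-o1,rcond=None)[0]
    p,q=o1+s[0]*d1,o2+s[1]*d2
    return (p+q)/2,np.linalg.norm(p-q)
E
python3 - <<'E'
from h import *
t=cv2.imread('pics/top0.png');s=cv2.imread('pics/side0.png')
def red(im):
    h=cv2.cvtColor(im,cv2.COLOR_BGR2HSV); m=cv2.inRange(h,(0,170,90),(4,255,255))|cv2.inRange(h,(172,170,90),(180,255,255))
    n,l,st,c=cv2.connectedComponentsWithStats(m); return [(st[i][:5].tolist(),c[i].round(1).tolist()) for i in range(1,n) if st[i][4]>12]
print(red(t),red(s))
crop=t[205:275,225:355]; cv2.imwrite('pics/c1.png',cv2.resize(crop,None,fx=6,fy=6,interpolation=cv2.INTER_CUBIC))
E
```

```text
[([233, 228, 8, 10, 57], [237.0, 232.5])] [([281, 215, 8, 7, 40], [284.6, 217.8])]
```

View pics/c1.png

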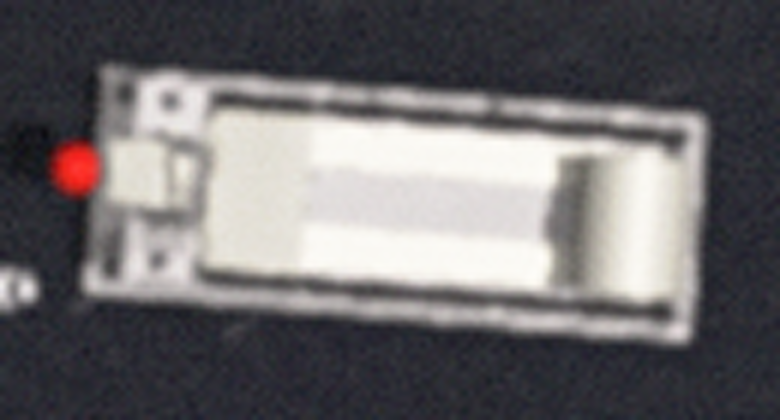

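The crop shows the base plate's corners at (102,68), (707,113), (690,343) and (83,293). The sleeve covers x 555–690 and y 150–300, and the knob is at (76,168).

```bash
python3 - <<'E'
from h import *
c=[(102,68),(707,113),(690,343),(83,293)]
P=[onz('top',225+(u-2.5)/6,205+(v-2.5)/6,0.01) for u,v in c]
for p in P: print(p.round(4))
print([np.linalg.norm(P[i]-P[(i+1)%4]).round(4) for i in range(4)])
F=np.mean(P,0); ex=(P[0]+P[3]-P[1]-P[2]); ang=np.arctan2(ex[1],ex[0]); print('F',F,'yaw',ang)
k,e=tri(ray('top',237,232.5),ray('side',284.6,217.8)); print('knob',k,e)
ex=np.array([np.cos(ang),np.sin(ang),0]); ey=np.array([-ex[1],ex[0],0])
print('knob in fix',(k-F)@ex,(k-F)@ey)
T=toolT(); print(T[:3,:3].round(3))
E
```

```text
[ 0.5771 -0.0089  0.01  ]
[ 0.5585 -0.2799  0.01  ]
[ 0.4559 -0.2718  0.01  ]
[ 0.4767 -0.0014  0.01  ]
[np.float64(0.2716), np.float64(0.1029), np.float64(0.2713), np.float64(0.1007)]
F [ 0.51704773 -0.14049144  0.01      ] yaw 1.4982097331470805
knob [ 0.52720728 -0.00480613  0.1557991 ] 0.0005079350985581606
knob in fix 0.13606481711013246 -0.0002925088546796013
[[ 0.923  0.384 -0.   ]
 [ 0.384 -0.923  0.002]
 [ 0.    -0.002 -1.   ]]
```

apply_moves(
  steps=[
    {"turn": -0.158,"claw": 0.7},
    {"turn": -0.158,"claw": 0.7},
    {"turn": -0.158,"claw": 0.7},
    {"turn": -0.158,"claw": 0.7},
    {"turn": -0.158,"claw": 0.7},
    {"turn": -0.158,"claw": 0.7},
    {"turn": -0.155,"claw": 0.7},
    {"dx": 2.3,"dy": 2.8,"claw": 0.7},
    {"dx": 2.3,"dy": 2.8,"claw": 0.7},
    {"dx": 2.3,"dy": 2.8,"claw": 0.7},
    {"dx": 2.3,"dy": 2.8,"claw": 0.7},
    {"dx": 2.3,"dy": 2.8,"claw": 0.7},
    {"dx": 2.3,"dy": 2.8,"claw": 0.7},
    {"dx": 2.3,"dy": 2.8,"claw": 0.7},
    {"dx": 2.3,"dy": 2.8,"claw": 0.7},
    {"dx": 2.3,"dy": 2.8,"claw": 0.7},
    {"dx": 2.0,"dy": 2.6,"claw": 0.7},
    {"claw": 0.7},
    {"claw": 0.7},
  ],
)

```text
invalid input
```

```bash
cat >> h.py <<'E'
F=np.array([0.51705,-0.1405,0]); YAW=1.4982
EX=np.array([np.cos(YAW),np.sin(YAW),0]); EY=np.array([-EX[1],EX[0],0])
def fix(p): return np.array([(p-F)@EX,(p-F)@EY,p[2]])
def st():
    o=r.get_obs();T=toolT();print('t',round(o['t'],2),'fix',(fix(o['position'])*1000).round(1),'tool yaw',np.arctan2(T[1,0],T[0,0]).round(3),'tilt',T[:3,2].round(3),'F',o['force'].round(1),'op',round(o['opening'],3),'q',o['qpos'].round(2))
E
python3 - <<'E'
from h import *
st(); T=toolT(); im=vision.read_camera('wrist')[...,::-1].copy()
for p in ((-101.2,30,48.1),(-101.2,-30,48.1),(-126,0,48)):
    q=F+np.array([p[0]/1e3*EX+p[1]/1e3*EY])[0]; q[2]=p[2]/1e3; print(p,proj('wrist',q,T).round(1))
cv2.imwrite('pics/w1.png',im)
E
```

```text
t 0.1 fix [-388.1  278.7  225.9] tool yaw 0.394 tilt [-0.     0.002 -1.   ] F [ 0.  -0.5 -0.7] op 1.001 q [-1.38  0.26  1.54 -0.    1.35 -0.2 ]
(-101.2, 30, 48.1) [  71.9 -298.4]
(-101.2, -30, 48.1) [  99.5 -409.8]
(-126, 0, 48) [ 120.1 -329.5]
```

View pics/w1.png

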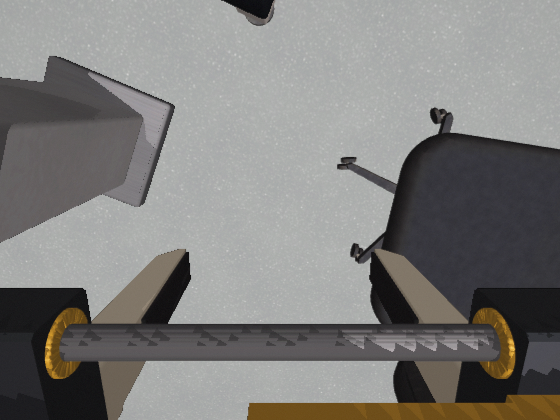

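The move was refused, and this picture shows only the gripper over the floor at the start pose. I'll retry with every key filled in.

apply_moves(
  steps=[
    {"dx": 0,"dy": 0,"dz": 0,"turn": -0.158,"claw": 0.7},
    {"dx": 0,"dy": 0,"dz": 0,"turn": -0.158,"claw": 0.7},
    {"dx": 0,"dy": 0,"dz": 0,"turn": -0.158,"claw": 0.7},
    {"dx": 0,"dy": 0,"dz": 0,"turn": -0.158,"claw": 0.7},
    {"dx": 0,"dy": 0,"dz": 0,"turn": -0.158,"claw": 0.7},
    {"dx": 0,"dy": 0,"dz": 0,"turn": -0.158,"claw": 0.7},
    {"dx": 0,"dy": 0,"dz": 0,"turn": -0.155,"claw": 0.7},
  ],
)

```text
t: 1.02
position: [0.211, -0.5077, 0.2263]
tool_rot: [0.731, 0.682, 0.0, -0.0]
force: [-0.7, -0.9, -0.1]
opening: 0.318
gripper_force: 0.0
```

apply_moves(
  steps=[
    {"dx": 2.3,"dy": 2.8,"dz": 0,"turn": 0,"claw": 0.7},
    {"dx": 2.3,"dy": 2.8,"dz": 0,"turn": 0,"claw": 0.7},
    {"dx": 2.3,"dy": 2.8,"dz": 0,"turn": 0,"claw": 0.7},
    {"dx": 2.3,"dy": 2.8,"dz": 0,"turn": 0,"claw": 0.7},
    {"dx": 2.3,"dy": 2.8,"dz": 0,"turn": 0,"claw": 0.7},
    {"dx": 2.3,"dy": 2.8,"dz": 0,"turn": 0,"claw": 0.7},
    {"dx": 2.3,"dy": 2.8,"dz": 0,"turn": 0,"claw": 0.7},
    {"dx": 2.3,"dy": 2.8,"dz": 0,"turn": 0,"claw": 0.7},
    {"dx": 2.3,"dy": 2.8,"dz": 0,"turn": 0,"claw": 0.7},
    {"dx": 2.0,"dy": 2.6,"dz": 0,"turn": 0,"claw": 0.7},
    {"dx": 0,"dy": 0,"dz": 0,"turn": 0,"claw": 0.7},
    {"dx": 0,"dy": 0,"dz": 0,"turn": 0,"claw": 0.7},
  ],
)

```text
t: 2.52
position: [0.5046, -0.3022, 0.2263]
tool_rot: [0.733, 0.681, -0.0, -0.0]
force: [-0.4, 0.4, 0.3]
opening: 0.299
gripper_force: 0.0
```

```bash
python3 - <<'E'
from h import *
st(); T=toolT(); im=vision.read_camera('wrist')[...,::-1].copy()
for p in ((-101.2,30,48.1),(-101.2,-30,48.1),(-126,0,48),(-135,50,10),(-135,-50,10),(135,50,10)):
    q=F+p[0]/1e3*EX+p[1]/1e3*EY; q[2]=p[2]/1e3; u=proj('wrist',q,T); print(p,u.round(1)); cv2.circle(im,tuple(int(a) for a in u.round()),3,(0,0,255),1)
cv2.imwrite('pics/w2.png',im)
E
```

```text
t 2.52 fix [-162.1    0.7  226.3] tool yaw 1.497 tilt [-0.001  0.    -1.   ] F [-0.4  0.4  0.3] op 0.299 q [-0.73  0.33  1.44 -0.    1.37 -0.66]
(-101.2, 30, 48.1) [247.7 126.2]
(-101.2, -30, 48.1) [312.3 126.1]
(-126, 0, 48) [280. 153.]
(-135, 50, 10) [232.9 157.2]
(-135, -50, 10) [327.2 157.1]
(135, 50, 10) [ 220.5 -162.7]
```

View pics/w2.png

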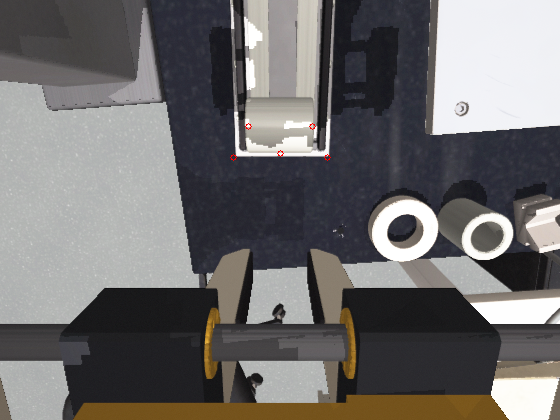

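The wrist view agrees with the fixture estimate: the projected corners fall on the plate at (233,157) and (327,157). The sleeve is centred at about u=280. Next I'll descend behind it and approach.

apply_moves(
  steps=[
    {"dx": 0,"dy": 0.05,"dz": 3,"turn": 0,"claw": 0.7},
    {"dx": 0,"dy": 0,"dz": 3,"turn": 0,"claw": 0.7},
    {"dx": 0,"dy": 0,"dz": 3,"turn": 0,"claw": 0.7},
    {"dx": 0,"dy": 0,"dz": 3,"turn": 0,"claw": 0.7},
    {"dx": 0,"dy": 0,"dz": 3,"turn": 0,"claw": 0.7},
    {"dx": 0,"dy": 0,"dz": 2.7,"turn": 0,"claw": 0.7},
    {"dx": 0,"dy": 0,"dz": 0,"turn": 0,"claw": 0.7},
    {"dx": 1,"dy": 0,"dz": 0,"turn": 0,"claw": 0.7},
    {"dx": 1,"dy": 0,"dz": 0,"turn": 0,"claw": 0.7},
    {"dx": 0.2,"dy": 0,"dz": 0,"turn": 0,"claw": 0.7},
    {"dx": 0.2,"dy": 0,"dz": 0,"turn": 0,"claw": 0.7},
    {"dx": 0.2,"dy": 0,"dz": 0,"turn": 0,"claw": 0.7},
    {"dx": 0.2,"dy": 0,"dz": 0,"turn": 0,"claw": 0.7},
    {"dx": 0.2,"dy": 0,"dz": 0,"turn": 0,"claw": 0.7},
    {"dx": 0.2,"dy": 0,"dz": 0,"turn": 0,"claw": 0.7},
  ],
)

```text
t: 4.45
position: [0.5086, -0.2717, 0.0504]
tool_rot: [0.733, 0.68, -0.0, 0.002]
force: [-0.3, -5.6, 4.4]
opening: 0.301
gripper_force: 2.6
```

```bash
python3 -c "
from h import *
st()"
```

```text
t 4.45 fix [-131.4   -1.    50.4] tool yaw 1.497 tilt [ 0.002 -0.003 -1.   ] F [-0.3 -5.6  4.4] op 0.301 q [-0.68  0.48  1.69 -0.    0.98 -0.61]
```

Contact made: about 5.6 N at finger x of −131 mm. Now pushing up along the slope.

apply_moves(
  steps=[
    {"dx": 0.3,"dy": 0,"dz": -0.04,"turn": 0,"claw": 0.7},
    {"dx": 0.4,"dy": 0,"dz": -0.05,"turn": 0,"claw": 0.7},
    {"dx": 0.4,"dy": 0,"dz": -0.05,"turn": 0,"claw": 0.7},
    {"dx": 0.4,"dy": 0,"dz": -0.05,"turn": 0,"claw": 0.7},
    {"dx": 0.4,"dy": 0,"dz": -0.05,"turn": 0,"claw": 0.7},
    {"dx": 0.4,"dy": 0,"dz": -0.05,"turn": 0,"claw": 0.7},
    {"dx": 0.4,"dy": 0,"dz": -0.05,"turn": 0,"claw": 0.7},
    {"dx": 0.4,"dy": 0,"dz": -0.05,"turn": 0,"claw": 0.7},
    {"dx": 0.4,"dy": 0,"dz": -0.05,"turn": 0,"claw": 0.7},
    {"dx": 0.4,"dy": 0,"dz": -0.05,"turn": 0,"claw": 0.7},
    {"dx": 0.4,"dy": 0,"dz": -0.05,"turn": 0,"claw": 0.7},
    {"dx": 0.4,"dy": 0,"dz": -0.05,"turn": 0,"claw": 0.7},
  ],
)

```text
t: 5.95
position: [0.5123, -0.2247, 0.0564]
tool_rot: [0.733, 0.68, -0.0, 0.002]
force: [0.2, -5.4, 3.5]
opening: 0.297
gripper_force: 2.6
```

```bash
python3 - <<'E'
from h import *
st(); T=toolT(); im=vision.read_camera('wrist')[...,::-1].copy()
cv2.imwrite('pics/w3.png',im)
E
```

```text
t 5.95 fix [-84.3  -1.4  56.4] tool yaw 1.497 tilt [ 0.002 -0.003 -1.   ] F [ 0.2 -5.4  3.5] op 0.297 q [-0.61  0.44  1.73 -0.    0.97 -0.54]
```

View pics/w3.png

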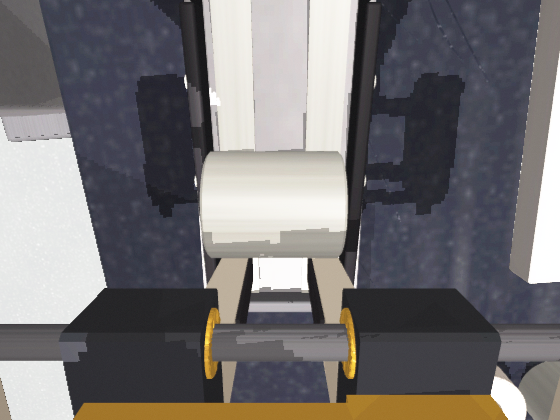

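The sleeve (203–346, 150–257) is square between the guides with both fingertips behind it. Continuing.

apply_moves(
  steps=[
    {"dx": 0.4,"dy": 0,"dz": -0.05,"turn": 0,"claw": 0.7},
    {"dx": 0.4,"dy": 0,"dz": -0.05,"turn": 0,"claw": 0.7},
    {"dx": 0.4,"dy": 0,"dz": -0.05,"turn": 0,"claw": 0.7},
    {"dx": 0.4,"dy": 0,"dz": -0.05,"turn": 0,"claw": 0.7},
    {"dx": 0.4,"dy": 0,"dz": -0.05,"turn": 0,"claw": 0.7},
    {"dx": 0.4,"dy": 0,"dz": -0.05,"turn": 0,"claw": 0.7},
    {"dx": 0.4,"dy": 0,"dz": -0.05,"turn": 0,"claw": 0.7},
    {"dx": 0.4,"dy": 0,"dz": -0.05,"turn": 0,"claw": 0.7},
    {"dx": 0.4,"dy": 0,"dz": -0.05,"turn": 0,"claw": 0.7},
    {"dx": 0.4,"dy": 0,"dz": -0.05,"turn": 0,"claw": 0.7},
    {"dx": 0.4,"dy": 0,"dz": -0.05,"turn": 0,"claw": 0.7},
    {"dx": 0.4,"dy": 0,"dz": -0.05,"turn": 0,"claw": 0.7},
    {"dx": 0.4,"dy": 0,"dz": -0.05,"turn": 0,"claw": 0.7},
    {"dx": 0.4,"dy": 0,"dz": -0.05,"turn": 0,"claw": 0.7},
    {"dx": 0.4,"dy": 0,"dz": -0.05,"turn": 0,"claw": 0.7},
    {"dx": 0.4,"dy": 0,"dz": -0.05,"turn": 0,"claw": 0.7},
    {"dx": 0.4,"dy": 0,"dz": -0.05,"turn": 0,"claw": 0.7},
    {"dx": 0.4,"dy": 0,"dz": -0.05,"turn": 0,"claw": 0.7},
    {"dx": 0.4,"dy": 0,"dz": -0.05,"turn": 0,"claw": 0.7},
    {"dx": 0.4,"dy": 0,"dz": -0.05,"turn": 0,"claw": 0.7},
  ],
)

```text
t: 8.5
position: [0.5178, -0.1444, 0.0661]
tool_rot: [0.733, 0.68, -0.0, 0.001]
force: [-0.3, -5.3, 3.6]
opening: 0.303
gripper_force: 2.6
```

```bash
python3 -c "
from h import *
st()"
```

```text
t 8.5 fix [-3.8 -1.  66.1] tool yaw 1.497 tilt [ 0.001 -0.002 -1.   ] F [-0.3 -5.3  3.6] op 0.303 q [-0.48  0.4   1.77 -0.    0.97 -0.4 ]
```

apply_moves(
  steps=[
    {"dx": 0.3,"dy": 0,"dz": -0.04,"turn": 0,"claw": 0.7},
    {"dx": 0.3,"dy": 0,"dz": -0.04,"turn": 0,"claw": 0.7},
    {"dx": 0.3,"dy": 0,"dz": -0.04,"turn": 0,"claw": 0.7},
    {"dx": 0.2,"dy": 0,"dz": -0.02,"turn": 0,"claw": 0.7},
    {"dx": 0.2,"dy": 0,"dz": 0,"turn": 0,"claw": 0.7},
    {"dx": 0.2,"dy": 0,"dz": 0,"turn": 0,"claw": 0.7},
    {"dx": 0.2,"dy": 0,"dz": 0,"turn": 0,"claw": 0.7},
    {"dx": 0.2,"dy": 0,"dz": 0,"turn": 0,"claw": 0.7},
    {"dx": 0.2,"dy": 0,"dz": 0,"turn": 0,"claw": 0.7},
    {"dx": 0.2,"dy": 0,"dz": 0,"turn": 0,"claw": 0.7},
    {"dx": 0.2,"dy": 0,"dz": 0,"turn": 0,"claw": 0.7},
    {"dx": 0.2,"dy": 0,"dz": 0,"turn": 0,"claw": 0.7},
    {"dx": 0,"dy": 0,"dz": 0,"turn": 0,"claw": 0.7},
    {"dx": 0,"dy": 0,"dz": 0,"turn": 0,"claw": 0.7},
  ],
)

```text
t: 10.25
position: [0.5194, -0.1166, 0.067]
tool_rot: [0.733, 0.68, 0.0, 0.0]
force: [-0.3, 0.7, -1.1]
opening: 0.302
gripper_force: 0.0
```

```bash
python3 - <<'E'
from h import *
st(); T=toolT(); im=vision.read_camera('wrist')[...,::-1].copy()
for p in ((59,30,61),(59,-30,61),(34,0,61),(84,30,76),(84,-30,76)):
    q=F+p[0]/1e3*EX+p[1]/1e3*EY; q[2]=p[2]/1e3; u=proj('wrist',q,T); print(p,u.round(1)); cv2.circle(im,tuple(int(a) for a in u.round()),3,(0,0,255),1)
cv2.imwrite('pics/w4.png',im)
E
```

```text
t 10.25 fix [24.  -0.6 67. ] tool yaw 1.497 tilt [ 0. -0. -1.] F [-0.3  0.7 -1.1] op 0.302 q [-0.43  0.39  1.78 -0.    0.97 -0.36]
(59, 30, 61) [214.7 199.3]
(59, -30, 61) [340. 199.]
(34, 0, 61) [277.6 247.7]
(84, 30, 76) [205.2 150.3]
(84, -30, 76) [348.7 150. ]
```

View pics/w4.png

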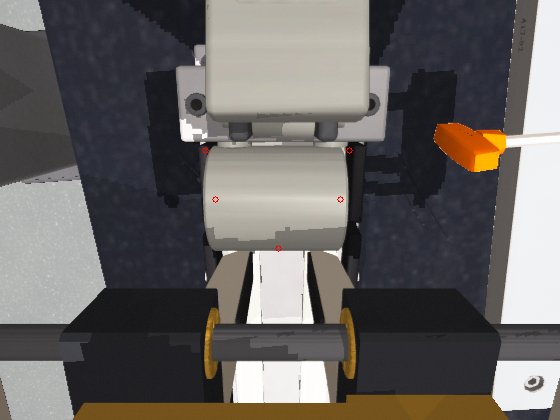

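The sleeve is seated against the stop, spanning (205–346, 148–250). The contact force is gone and it matches the predicted nest points. I'll back off, rise, shut the fingers and go over to behind the knob.

apply_moves(
  steps=[
    {"dx": -0.6,"dy": 0,"dz": 0,"turn": 0,"claw": 0.7},
    {"dx": -0.4,"dy": 0,"dz": 0,"turn": 0,"claw": 0.7},
    {"dx": 0,"dy": 0,"dz": -2.7,"turn": 0,"claw": 0.7},
    {"dx": 0,"dy": 0,"dz": -4,"turn": 0,"claw": 0.7},
    {"dx": 0,"dy": 0,"dz": -4,"turn": 0,"claw": 1},
    {"dx": 0,"dy": 0,"dz": -4,"turn": 0,"claw": 1},
    {"dx": 0,"dy": 0,"dz": -3,"turn": 0,"claw": 1},
    {"dx": 3,"dy": 0,"dz": 0,"turn": 0,"claw": 1},
    {"dx": 4,"dy": 0,"dz": 0,"turn": 0,"claw": 1},
    {"dx": 4,"dy": 0,"dz": 0,"turn": 0,"claw": 1},
    {"dx": 4,"dy": 0,"dz": 0,"turn": 0,"claw": 1},
    {"dx": 0.6,"dy": 0,"dz": 0,"turn": 0,"claw": 1},
    {"dx": 0,"dy": 0,"dz": 0,"turn": 0,"claw": 1},
    {"dx": 0,"dy": 0,"dz": 0,"turn": 0,"claw": 1},
  ],
)

```text
t: 12.05
position: [0.5302, 0.0278, 0.2439]
tool_rot: [0.733, 0.68, -0.0, 0.0]
force: [-0.1, -0.8, -0.3]
opening: 0.001
gripper_force: 0.0
```

```bash
python3 - <<'E'
from h import *
st()
a=vision.read_camera('side')[...,::-1]; b=vision.read_camera('top')[...,::-1]
im=np.hstack([cv2.resize(a[100:320,160:400],None,fx=1.65,fy=1.65),cv2.resize(b[160:300,180:330],None,fx=2.6,fy=2.593)[:363]]); print(im.shape)
cv2.imwrite('pics/s5.png',im)
E
```

```text
t 12.05 fix [168.8  -0.9 243.9] tool yaw 1.496 tilt [-0. -0. -1.] F [-0.1 -0.8 -0.3] op 0.001 q [-0.16  0.21  1.55 -0.    1.38 -0.08]
(363, 786, 3)
```

View pics/s5.png

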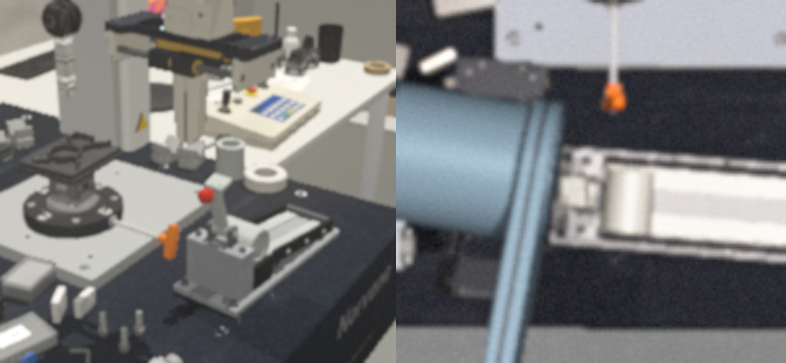

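The side view shows the shut fingers above and beyond the red knob (206,195), clear of everything, and the sleeve is still in the nest in the top view. Next: descend and push the knob over.

apply_moves(
  steps=[
    {"dx": 0,"dy": 0,"dz": 3,"turn": 0,"claw": 1},
    {"dx": 0,"dy": 0,"dz": 3,"turn": 0,"claw": 1},
    {"dx": 0,"dy": 0,"dz": 2.4,"turn": 0,"claw": 1},
    {"dx": -0.7,"dy": 0,"dz": 0,"turn": 0,"claw": 1},
    {"dx": -0.5,"dy": 0,"dz": 0,"turn": 0,"claw": 1},
    {"dx": -0.5,"dy": 0,"dz": 0,"turn": 0,"claw": 1},
    {"dx": -0.6,"dy": 0,"dz": 0,"turn": 0,"claw": 1},
    {"dx": -0.6,"dy": 0,"dz": 0,"turn": 0,"claw": 1},
    {"dx": -0.6,"dy": 0,"dz": 0,"turn": 0,"claw": 1},
    {"dx": -0.6,"dy": 0,"dz": 0,"turn": 0,"claw": 1},
    {"dx": -0.6,"dy": 0,"dz": 0,"turn": 0,"claw": 1},
    {"dx": -0.6,"dy": 0,"dz": 0,"turn": 0,"claw": 1},
    {"dx": -0.6,"dy": 0,"dz": 0,"turn": 0,"claw": 1},
    {"dx": -0.6,"dy": 0,"dz": 0,"turn": 0,"claw": 1},
    {"dx": -0.6,"dy": 0,"dz": 0,"turn": 0,"claw": 1},
  ],
)

```text
t: 14.02
position: [0.5246, -0.0422, 0.1597]
tool_rot: [0.733, 0.68, -0.0, -0.0]
force: [0.3, 2.4, -1.3]
opening: 0.004
gripper_force: 0.7
```

```bash
python3 - <<'E'
from h import *
st()
s=vision.read_camera('side')[...,::-1]
h=cv2.cvtColor(s,cv2.COLOR_BGR2HSV); m=cv2.inRange(h,(0,170,90),(4,255,255))|cv2.inRange(h,(172,170,90),(180,255,255))
n,l,t,c=cv2.connectedComponentsWithStats(m); print([(t[i][4],c[i].round(1)) for i in range(1,n)])
for th in (60,80,90,100,110,120,135):
    a=np.radians(th); q=F+(.098+.0713*np.cos(a))*EX; q[2]=.093+.0713*np.sin(a); print(th,proj('side',q).round(1))
E
```

```text
t 14.03 fix [ 98.6  -0.4 159.7] tool yaw 1.497 tilt [-0.001  0.    -1.   ] F [ 0.3  2.4 -1.3] op 0.004 q [-0.29  0.27  1.69  0.    1.18 -0.22]
[]
60 [285.3 217.9]
80 [292.3 210. ]
90 [296.  207.5]
100 [299.5 206. ]
110 [302.8 205.5]
120 [305.8 206. ]
135 [309.6 208.5]
```

Contact with the knob is steady at 2.4 N (the fingers hide it in the side view). I'll push further while dropping, then come up over it and press down.

apply_moves(
  steps=[
    {"dx": -0.6,"dy": 0,"dz": 0.1,"turn": 0,"claw": 1},
    {"dx": -0.6,"dy": 0,"dz": 0.2,"turn": 0,"claw": 1},
    {"dx": -0.6,"dy": 0,"dz": 0.3,"turn": 0,"claw": 1},
    {"dx": -0.6,"dy": 0,"dz": 0.3,"turn": 0,"claw": 1},
    {"dx": -0.6,"dy": 0,"dz": 0.4,"turn": 0,"claw": 1},
    {"dx": -0.3,"dy": 0,"dz": 0.1,"turn": 0,"claw": 1},
    {"dx": 0,"dy": 0,"dz": 0,"turn": 0,"claw": 1},
    {"dx": 0.6,"dy": 0,"dz": 0,"turn": 0,"claw": 1},
    {"dx": 0,"dy": 0,"dz": -2.5,"turn": 0,"claw": 1},
    {"dx": 0,"dy": 0,"dz": -3,"turn": 0,"claw": 1},
    {"dx": -1.5,"dy": 0,"dz": 0,"turn": 0,"claw": 1},
    {"dx": -1.5,"dy": 0,"dz": 0,"turn": 0,"claw": 1},
    {"dx": 0,"dy": 0,"dz": 0,"turn": 0,"claw": 1},
  ],
)

```text
t: 15.7
position: [0.5199, -0.0999, 0.1997]
tool_rot: [0.733, 0.68, -0.001, -0.001]
force: [-0.5, -0.2, -0.4]
opening: 0.005
gripper_force: 0.0
```

```bash
python3 - <<'E'
from h import *
st()
s=vision.read_camera('side')[...,::-1]
h=cv2.cvtColor(s,cv2.COLOR_BGR2HSV); m=cv2.inRange(h,(0,170,90),(4,255,255))|cv2.inRange(h,(172,170,90),(180,255,255))
n,l,t,c=cv2.connectedComponentsWithStats(m); print([(t[i][4],c[i].round(1)) for i in range(1,n)])
for th in (120,135,142,150,165):
    a=np.radians(th); q=F+(.098+.0713*np.cos(a))*EX; q[2]=.093+.0713*np.sin(a); print(th,proj('side',q).round(1))
cv2.imwrite('pics/s6.png',cv2.resize(s[140:300,200:400],None,fx=3,fy=3))
E
```

```text
t 15.7 fix [4.070e+01 1.000e-01 1.997e+02] tool yaw 1.495 tilt [-0.002  0.    -1.   ] F [-0.5 -0.2 -0.4] op 0.005 q [-0.4   0.24  1.62 -0.    1.28 -0.32]
[(np.int32(6), array([311.3, 208.5])), (np.int32(1), array([308., 210.]))]
120 [305.8 206. ]
135 [309.6 208.5]
142 [311.  210.4]
150 [312.3 213. ]
165 [313.8 219. ]
```

View pics/s6.png

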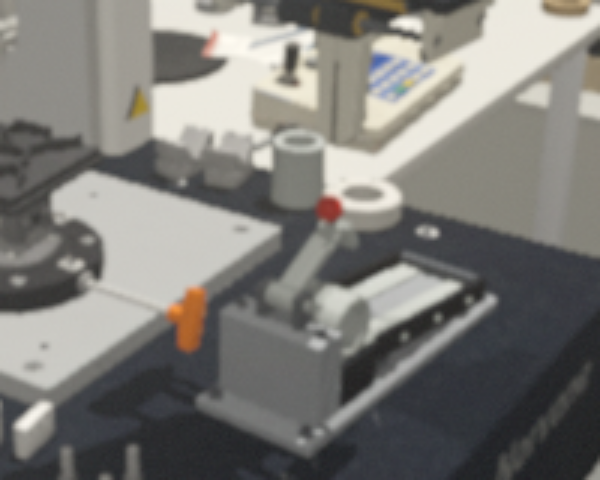

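The arm is leaning at about 45° over the seated sleeve, with the knob at crop (328,208), which puts it near x=46, z=142 mm. Now pressing it down.

apply_moves(
  steps=[
    {"dx": 0,"dy": 0,"dz": 2,"turn": 0,"claw": 1},
    {"dx": 0,"dy": 0,"dz": 1.5,"turn": 0,"claw": 1},
    {"dx": -0.1,"dy": 0,"dz": 0.4,"turn": 0,"claw": 1},
    {"dx": -0.1,"dy": 0,"dz": 0.4,"turn": 0,"claw": 1},
    {"dx": -0.1,"dy": 0,"dz": 0.4,"turn": 0,"claw": 1},
    {"dx": -0.1,"dy": 0,"dz": 0.4,"turn": 0,"claw": 1},
    {"dx": -0.1,"dy": 0,"dz": 0.4,"turn": 0,"claw": 1},
    {"dx": -0.1,"dy": 0,"dz": 0.3,"turn": 0,"claw": 1},
    {"dx": -0.1,"dy": 0,"dz": 0.3,"turn": 0,"claw": 1},
    {"dx": -0.1,"dy": 0,"dz": 0.3,"turn": 0,"claw": 1},
    {"dx": 0,"dy": 0,"dz": 0.3,"turn": 0,"claw": 1},
    {"dx": 0,"dy": 0,"dz": 0.2,"turn": 0,"claw": 1},
    {"dx": 0,"dy": 0,"dz": 0.2,"turn": 0,"claw": 1},
    {"dx": 0,"dy": 0,"dz": 0,"turn": 0,"claw": 1},
  ],
)

```text
t: 17.5
position: [0.5199, -0.1064, 0.1297]
tool_rot: [0.733, 0.68, 0.0, -0.0]
force: [0.1, -0.1, 0.4]
opening: 0.003
gripper_force: 0.0
```

```bash
python3 -c "
from h import *
st()"
```

```text
t 17.5 fix [ 34.2  -0.3 129.7] tool yaw 1.497 tilt [-0.     0.001 -1.   ] F [ 0.1 -0.1  0.4] op 0.003 q [-0.41  0.31  1.72  0.    1.11 -0.34]
```

apply_moves(
  steps=[
    {"dx": 0,"dy": 0,"dz": 0.1,"turn": 0,"claw": 1},
    {"dx": 0,"dy": 0,"dz": 0.1,"turn": 0,"claw": 1},
    {"dx": 0,"dy": 0,"dz": 0.1,"turn": 0,"claw": 1},
  ],
)

```text
t: 17.88
position: [0.5202, -0.1065, 0.1287]
tool_rot: [0.733, 0.681, 0.0, 0.0]
force: [-6.3, 2.4, 18.1]
opening: 0.005
gripper_force: 9.1
```

```bash
python3 - <<'E'
from h import *
st()
s=vision.read_camera('side')[...,::-1]
cv2.imwrite('pics/s7.png',cv2.resize(s[140:300,200:400],None,fx=3,fy=3))
E
```

```text
t 17.88 fix [ 34.1  -0.6 128.7] tool yaw 1.497 tilt [ 0.001 -0.    -1.   ] F [-6.3  2.4 18.1] op 0.005 q [-0.41  0.31  1.72  0.    1.11 -0.34]
```

View pics/s7.png

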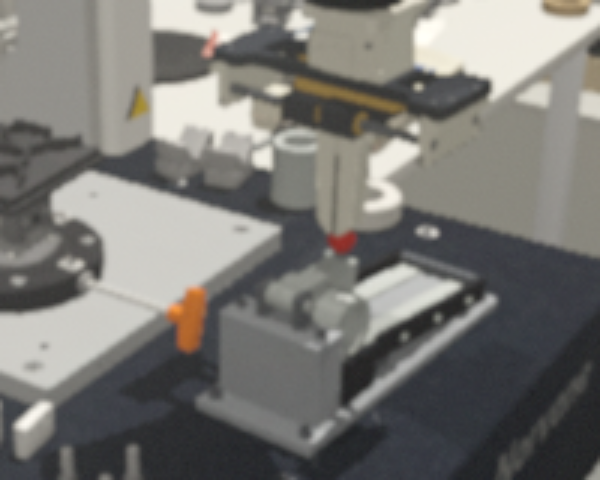

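The keeper looks level, with the knob under the fingertip at crop (342,242). There was a hard stop at tip z≈121 mm with 18 N, which matches the predicted knob top. I'll rise clear and check the knob numerically.

apply_moves(
  steps=[
    {"dx": 0,"dy": 0,"dz": -1,"turn": 0,"claw": 1},
    {"dx": 0,"dy": 0,"dz": -3,"turn": 0,"claw": 1},
    {"dx": 0,"dy": 0,"dz": -4,"turn": 0,"claw": 1},
    {"dx": -4,"dy": 0,"dz": -2,"turn": 0,"claw": 1},
    {"dx": -6,"dy": 0,"dz": 0,"turn": 0,"claw": 1},
    {"dx": -6,"dy": 0,"dz": 0,"turn": 0,"claw": 1},
    {"dx": -6,"dy": 0,"dz": 0,"turn": 0,"claw": 1},
    {"dx": 0,"dy": 0,"dz": 0,"turn": 0,"claw": 1},
    {"dx": 0,"dy": 0,"dz": 0,"turn": 0,"claw": 1},
  ],
)

```text
t: 19.05
position: [0.5036, -0.3255, 0.2266]
tool_rot: [0.733, 0.68, 0.0, -0.001]
force: [-0.0, 0.6, 0.0]
opening: 0.004
gripper_force: 0.0
```

```bash
python3 - <<'E'
from h import *
st(); R_=[]
for n in ('top','side'):
    s=vision.read_camera(n)[...,::-1]
    h=cv2.cvtColor(s,cv2.COLOR_BGR2HSV); m=cv2.inRange(h,(0,150,70),(5,255,255))|cv2.inRange(h,(172,150,70),(180,255,255))
    k,l,t,c=cv2.connectedComponentsWithStats(m); L=[(t[i][4],c[i]) for i in range(1,k) if t[i][4]>5]; print(n,L); R_.append(L)
q=F+.029*EX; q[2]=.111; print(proj('top',q),proj('side',q))
try:
    a=min(R_[0],key=lambda z:np.linalg.norm(z[1]-proj('top',q)))[1]; b=min(R_[1],key=lambda z:np.linalg.norm(z[1]-proj('side',q)))[1]
    p,e=tri(ray('top',*a),ray('side',*b)); f=fix(p); print(f,e,'angle',np.pi-np.arctan2(f[2]-.093,f[0]-.098)-np.arctan2(18,69))
except Exception as ex: print(ex)
E
```

```text
t 19.05 fix [-185.5    0.   226.6] tool yaw 1.496 tilt [-0.001  0.001 -1.   ] F [-0.   0.6  0. ] op 0.004 q [-0.76  0.35  1.41  0.    1.38 -0.69]
top [(np.int32(24), array([521.875     ,  34.54166667])), (np.int32(31), array([521.06451613, 102.58064516])), (np.int32(36), array([281.16666667, 236.5       ]))]
side [(np.int32(50), array([313.38, 218.96]))]
[280.76261504 236.6887346 ] [313.79442429 219.18551096]
[ 0.02828841 -0.00096352  0.11093439] 0.0009765734578384125 angle -0.0033772786735362104
```

The keeper angle comes out at about 0.00 rad, so it's down. Handing in.

```bash
python3 -c "
from h import *
print(order.close_job())"
```

```text
the job is handed in; nothing more can be done
None
```

The sleeve sits in the nest against the stop and the keeper is pressed fully down behind it (about 0 rad by camera); the arm is clear, and I handed the job in at about 19 s with no verdict returned.

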